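Purge a sample vial through a push-on gas cartridge

ROBOT

A 7-joint arm with a two-finger parallel gripper is mounted at the origin on the work surface. World frame = base frame: x ahead of the robot, y to its left, z up, the work surface at z = 0. Lengths are in m, angles in rad, forces in N, time in s.
With the tool pointing down it reaches from about 0.425 to 1.025 m from the base axis. Payload 9.4 kg.
Tool frame: the origin (TCP) lies at the very end of the fingers, on their centre line; the grasp point (between the pads) lies 19 mm behind it; z points along the fingers, y is the line along which they close (so a half turn about z gives the same grasp; the last joint's range is limited). The gripper opens to 93 mm and grips with 3 to 60 N. Pads are 15 mm wide; open, the fingers measure 128 mm over their backs; the gripper's body (75 mm by 188 mm) begins 65 mm behind the grasp point.
Start: joints at [1.143, 0.599, -0.003, 1.599, 0.002, 0.943, -0.08], TCP at [0.249, -0.681, 0.219] pointing down, gripper open.
Joint ranges: [-2.57, 2.57], [-0.35, 1.97], [-1.29, 1.29], [0.11, 2.56], [-1.05, 4.19], [0.11, 1.86], [-2.63, 2.63]. Speed limits (rad/s): [2.22, 2.22, 3.01, 3.01, 3.14, 3.14, 3.14].

INTERFACE

Orientations are given as a unit quaternion [x, y, z, w].
In Python, from station import robot, cams gives the robot as it stands. The module is installed in compiled form; this text tells all that it offers.
- The arm moves only by the tool play_rows, never from a script. Its argument "deltas" is a list of rows, each an object with "translation": the shift along the tool's x, y, z in cm, a list of three; "rot": the turn, a rotation vector about the tool's x, y, z in degrees, a list of three; "grip": the closure, from -1 (fully open) to 1 (shut). A call has 1 to 10 rows; each row shifts and turns the commanded pose from where the row before left it, along the tool's axes as they then stand; what a row does not reach is not made up. A row lasts 1/8 s, in which the tool goes at most 62.5 mm and 10.7 degrees, less where a joint would pass 70% of its speed; a pose out of reach is approached as far as the arm can. A call with a gripper value outside its range is refused whole. The fingers move at their own pace and stop on an object; the grip force is fixed at half the most. Time passes only in rows, so rows that do not move let the fingers close. It gives the time, the measured TCP pose, the force, the opening and the grip force at its end, in the units of the state.
- robot.get_obs(): the state, without advancing time (a new reading comes with each control period).
- cams.read_camera(name): name is "scene" or "top"; returns a dict with "img" (480x640x3 uint8, red, green, blue), "camera_matrix" (3x3 intrinsics, pixels), "distortion" ([k1, k2, p1, p2, k3] as OpenCV has them; the pictures are not rectified), "rvec" (rotation vector, rad) and "tvec" (3), from world to camera coordinates, as OpenCV has them. Camera axes: x right, y down, z forward; pixel columns grow to the right and rows downward; lengths in m; the calibration is good to about 2 mm. A picture is of the moment at which its call begins. There is no depth.
- robot.finish_job(): hands the job in; it is judged then, once.
The state is a dict: "time": time; "qpos": joint angles; "qd": joint speeds; "effort": joint torques, N m; "tcp_pos": TCP position; "ee_rot": TCP orientation; "force": force on the tool from outside, world axes, zero at the start; "wrist_torque": the same for the moment, N m; "gripper_width": finger opening in m; "finger_force": force on a finger pad.
Only numpy, scipy, OpenCV 4.12 (cv2) and the standard library are available. Lean on these libraries where they do the work, as an engineer would, in place of code of your own. Each camera call takes 0.05 s, during which the arm holds its last target. There are 200 camera calls.

TASK

Purge the tall vial: first slide the x-y tray, which has a black knob, until the steel datum stud is right under the fixed needle and pause there for a second, then slide it on until the middle of the tall vial is under the needle and leave it there. Then take the longer gas cartridge from its stand, press its open end squarely onto the tilted brass nipple until it snaps past the two rollers and sits fully home on the steel flange, and finish while still gripping it and pressing it home against the nipple's spring, because it backs off when let go. Leave the short spent cartridge and the other things on the bench alone.

Things in the scene. Friction and masses are not known exactly. Their poses are not given: they have to be found in the camera images.
- needle_tip (a point): Tip of the thin fixed vertical needle that hangs from the arm of the purge station, 86 mm above the bench. The needle's arm (22 mm wide, 116 to 132 mm above the bench) runs from it in the station's +x direction to a post 92 mm away. Axes are the station's: x and y are the slide directions, z up. The station (white base 215 x 170 mm) is fixed to the bench, turned by a small yaw.
- datum_mark (a point): Centre of the flat 10 mm wide top of the steel datum stud that stands on the tray, 61 mm above the bench. In the station's axes it lies 118 mm in +x and 22 mm in -y of the knob.
- vial_mark (a point): Centre of the cap of the tall vial (23 mm wide, the only tall vial on the tray; white 10 mm septum), cap top 76 mm above the bench. It is fixed in the tray. In the station's axes it lies 84 mm in +x and 22 mm in +y of the knob.
- tray_knob (a point): Black upright round knob (18 mm wide, from 31 to 85 mm above the bench) on a 30 mm wide tongue of the aluminium tray, on the robot's side; the point is on its axis, 63 mm above the bench. The tray follows the knob with 1 to 3 N of drag, does not turn, and stays where it is left.
- tray_x (a joint): Tray slide along the station's x, m, -0.03 to 0.03. The datum stud is under the needle at x -0.018, y 0.022; the tall vial at x 0.016, y -0.022.
- tray_y (a joint): Tray slide along the station's y, m, -0.03 to 0.03.
- cartridge_grip (a point): Longer gas cartridge: an upright aluminium barrel 34 mm wide with a steel coupler below it; overall 100 mm long, round about its axis, about 0.22 kg. The point is on the axis at the middle of the barrel, 68 mm above the mouth; the barrel runs from 39 to 94 mm above the mouth. z is along the axis, away from the mouth. It starts upright in a socket (20 mm deep) of a grey stand 165 x 60 x 30 mm, mouth 10 mm above the bench.
- cartridge_mouth (a point): Centre of the open lower end of the cartridge. The coupler there is a rounded lip 32 mm wide and 6 mm high, then a 26 mm neck; bore 18 mm wide and 16 mm deep.
- spent_center (a point): Short spent cartridge in the other socket of the stand, 90 mm from the first along the stand's length: same barrel width, a plain closed foot, only 74 mm long. The point is on its axis, 55 mm above its lower end. Leave it.
- seat (a point): Root of the tilted brass nipple (13 mm wide, 14 mm high): centre of the 44 mm steel flange on which the cartridge's mouth must end, 70 mm above the bench. z is the nipple's axis, pointing out of the flange: it leans 25 degrees from vertical, away from the robot (to the block's own +x; the block is turned by up to 0.5 rad and fixed to the bench, base 100 x 100 mm).
- catch_mid (a point): Point on the nipple's axis midway between two sprung steel rollers, 10 mm above the flange; axes as the seat's, rollers to either side along y, 27 mm apart. The mouth meets them 12 mm above the flange; the lip forces them apart with up to 5 to 9 N of push and is past them with the mouth 1.5 mm above it. Roller housings: out to 36 mm, 14 mm above the flange.
- pin (a joint): Spring pin in the nipple, m pressed in: 0 free (its end 24 mm above the flange), 0.008 when the cartridge is fully home. It pushes back with 4 N at first touch and 10.5 N when home; without a push along the nipple's axis it lifts the cartridge 2 to 3 mm off the flange, or off altogether. 13 to 20 N of push holds it home.
- bottle: Clear bottle 60 mm wide, 150 mm high, standing on the bench; origin at its underside. Leave it.
- jar: Small jar 48 mm wide, 50 mm high, on the bench; origin at its underside. Leave it.
- wrench: Wrench 150 mm long lying on the bench; origin at its underside. Leave it.
- tin: Small closed tin 50 mm wide, 55 mm high, on the bench; origin at its underside. Leave it.
Things that resemble listed ones, but are neither listed nor needed, are in the scene too. Leave any brown or red look-alike of the part that bears seat alone.

How it is judged:
On the way, in this order (a step that is already met when the one before it is completed fails the run):
1. the datum stud is under the needle, tray held there (horizontal distance between needle_tip and datum_mark below 0.005 m), for 0.8 s.
2. the tall vial is under the needle (horizontal distance between needle_tip and vial_mark below 0.005 m), for 0.3 s.
3. the cartridge is snapped squarely onto the nipple and pressed home (z of cartridge_mouth in the frame of seat between -0.004 and 0.002 m and x of cartridge_mouth in the frame of seat between -0.0035 and 0.0035 m and y of cartridge_mouth in the frame of seat between -0.0035 and 0.0035 m and angle between the z axis of cartridge_mouth and the z axis of seat, either way round below 0.1 rad and value of joint pin above 0.006 m), for 0.3 s.
At the end, for the whole second after the job is handed in: Still held: mouth within 2 mm of the flange and 3.5 mm of the nipple's axis, cartridge within 0.1 rad of square, spring pin in by over 6 mm and pushing on it with over 5 N, fingers gripping the cartridge, tall vial's centre within 5 mm (horizontally) of the needle (all of step 3 and contact force between the fingers and cartridge above 2 N and contact force between cartridge and pin above 5 N and horizontal distance between needle_tip and vial_mark below 0.005 m); the arm keeps its last pose, push and grip.
It fails at once if the bottle is moved by more than 30 mm (distance of bottle from where it was at the start of the episode above 0.03 m).
It fails at once if the jar is moved by more than 30 mm (distance of jar from where it was at the start of the episode above 0.03 m).
It fails at once if the wrench is moved by more than 30 mm (distance of wrench from where it was at the start of the episode above 0.03 m).
It fails at once if the tin is moved by more than 30 mm (distance of tin from where it was at the start of the episode above 0.03 m).
It fails at once if the spent cartridge is moved by more than 30 mm (distance of spent_center from where it was at the start of the episode above 0.03 m).
It also fails if it takes over 54 s, if anything falls off the work surface, if the arm or the gripper's body presses on something with over 40 N, if the wrist force passes 120 N, or if a joint passes its speed limit or range.

## Working session

There is one attempt and no reset: what is moved stays moved. The work goes in short steps, Python scripts to look and compute and a tool call to move; the robot and the scene stay as the last step left them, time stands still between calls to the robot, and variables do not carry over. Pictures are saved under pics/ and viewed, at most 10 in all, crops included, and the job is handed in when it is done.

Besides the shell and the picture viewer there is one more tool, called after ">>>" as name(argument=value, ...) on one line, values as JSON. play_rows: Moves the arm, as the interface text tells. Its arguments: {"type":"object","properties":{"deltas":{"type":"array"}},"required":["deltas"]}

```bash
mkdir -p pics
cat > h.py <<'E'
import numpy as np, cv2
from scipy.spatial.transform import Rotation as R
from station import robot, cams
def snap(n,f=None):
    d=cams.read_camera(n)
    if f: cv2.imwrite('pics/'+f+'.png',d['img'][:,:,::-1])
    return d
def ray(d,uv):
    uv=np.array(uv,float).reshape(-1,1,2)
    n=cv2.undistortPoints(uv,d['camera_matrix'],d['distortion'])[:,0]
    M=cv2.Rodrigues(np.array(d['rvec'],float))[0]; t=np.array(d['tvec'],float).ravel()
    return -M.T@t, np.c_[n,np.ones(len(n))]@M
def onz(d,uv,z):
    c,r=ray(d,uv); return c+r*((z-c[2])/r[:,2:])
def tri(d1,p1,d2,p2):
    c1,r1=ray(d1,p1);c2,r2=ray(d2,p2);a=r1[0];b=r2[0]
    s=np.linalg.lstsq(np.c_[a,-b],c2-c1,rcond=None)[0]
    P,Q=c1+a*s[0],c2+b*s[1]; return (P+Q)/2,np.linalg.norm(P-Q)
def proj(d,P):
    return cv2.projectPoints(np.array(P,float).reshape(-1,3),np.array(d['rvec'],float),np.array(d['tvec'],float),d['camera_matrix'],d['distortion'])[0][:,0]
E
python3 - <<'E'
from h import *
for n in('scene','top'):
    d=snap(n,n+'0'); print(n,ray(d,[320,240])); 
o=robot.get_obs(); print(o)
E
```

```text
scene (array([0.94591785, 0.29649407, 1.03232559]), array([[-0.36344716, -0.36737821, -0.85614691]]))
top (array([ 0.3716654 , -0.13914048,  1.19715395]), array([[ 0.15524911,  0.03087348, -0.98743876]]))
{'time': 0.1, 'qpos': array([ 1.14332693,  0.60003834, -0.00256162,  1.6000587 ,  0.00180079,
        0.94293554, -0.07980436]), 'qd': array([ 0.00094573, -0.00286839,  0.00098054, -0.00445713,  0.00260277,
        0.00112577,  0.00035453]), 'effort': array([ 4.20486947e-03, -7.66556811e+01,  1.50220346e+00, -2.52937156e+01,
       -5.21758944e-02,  1.36923540e-02,  2.39243343e-05]), 'tcp_pos': array([ 0.24896408, -0.68042695,  0.21784783]), 'ee_rot': array([ 9.84653152e-01,  1.74521210e-01, -1.85998592e-04, -6.94347317e-04]), 'force': array([ 0.39179001,  0.39013271, -0.38847991]), 'wrist_torque': array([ 0.05723153, -0.03657806,  0.04405883]), 'finger_force': 0.0, 'gripper_width': 0.09326431347272422}
```

View pics/scene0.png

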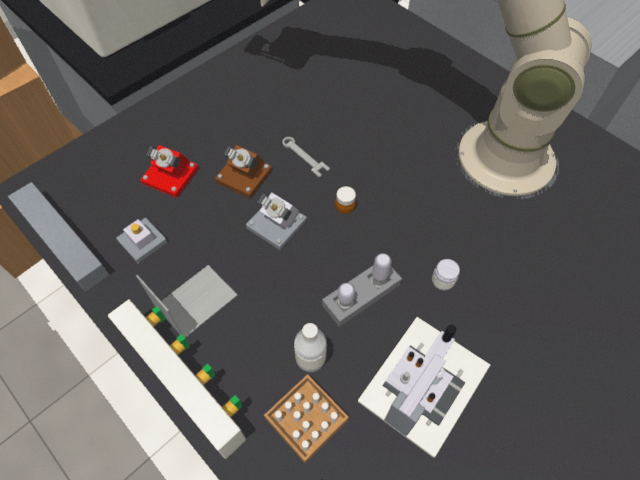

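View pics/top0.png

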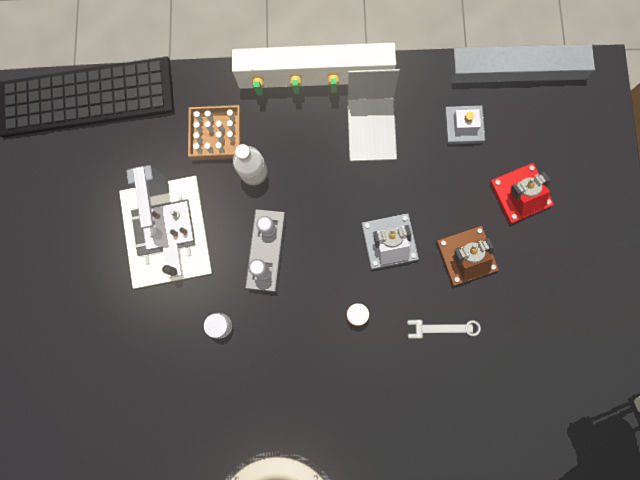

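The scene shows the station (scene (425,385), knob (449,333); top (165,232), knob (170,270)). The stand is at top (265,250), with the taller cartridge near the robot at scene (382,265). The grey nipple block is at scene (277,215) and top (391,240). Next, enlarged crops.

Run:
```python
from h import *
t=cv2.imread('pics/top0.png');s=cv2.imread('pics/scene0.png')
c=lambda im,x,y,w,h:cv2.resize(im[y:y+h,x:x+w],(400,300),interpolation=cv2.INTER_CUBIC)
a=c(t,95,160,160,120);b=c(s,355,315,144,108);e=c(t,350,200,80,60);f=c(s,240,185,80,60)
cv2.imwrite('pics/mos.png',np.vstack([np.hstack([a,b]),np.hstack([e,f])]))
```

```text
(no output)
```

View pics/mos.png

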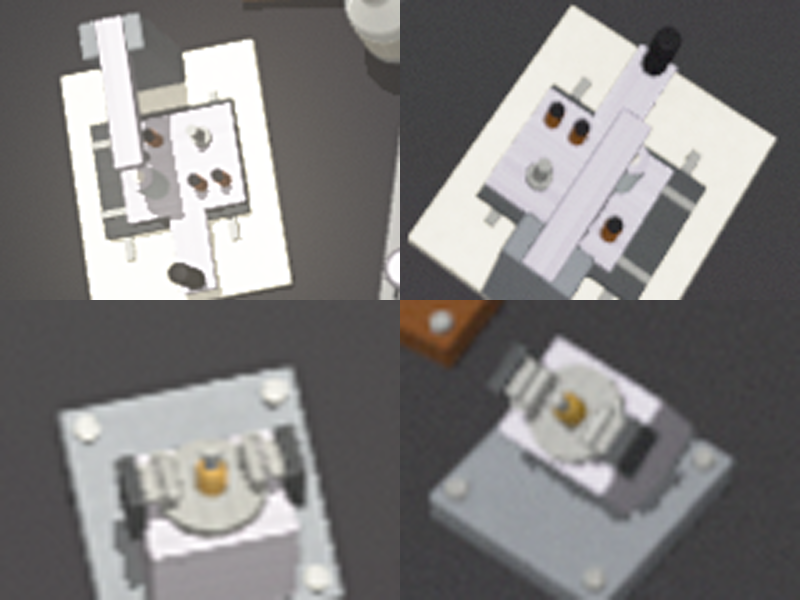

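The mosaic shows these positions:
- **Station, top view:** datum stud at mosaic (200,133), tall vial at (153,182) shaded beside the needle arm, whose end is at (128,166), and knob at (180,271).
- **Station, scene view:** stud at (540,170), arm end at (631,115), knob top at (668,35).
- **Nipple flange:** centred at about (213,488) in the top view and (575,414) in the scene view.

Next I measure these.

```bash
cat > m.py <<'E'
from h import *
np.set_printoptions(precision=4,suppress=True)
T=cams.read_camera('top');S=cams.read_camera('scene')
a=lambda x,y:(95+x/2.5,160+y/2.5)
b=lambda x,y:(355+(x-400)*.36,315+y*.36)
e=lambda x,y:(350+x/5,200+(y-300)/5)
f=lambda x,y:(240+(x-400)/5,185+(y-300)/5)
# knob: dark blob ends on each view
for nm,d,(x0,y0,x1,y1) in(('top',T,(155,255,185,280)),('scene',S,(438,318,462,345))):
    g=d['img'][y0:y1,x0:x1].max(2); m=(g<45).astype(np.uint8)
    n,l,st,c=cv2.connectedComponentsWithStats(m); k=1+np.argmax(st[1:,4]); ct=c[k]+[x0,y0]
    pts=np.argwhere(l==k)[:,::-1]; r=cv2.minAreaRect(pts.astype(np.float32)); print(nm,'knob',ct,st[k],r)
    if nm=='top':kt=ct
    else: ks=ct
print('knob mid',tri(T,kt,S,ks))
print('arm end',onz(T,a(128,166),.132),onz(S,b(631,115),.132),'far',onz(T,a(112,18),.132))
print('datum',onz(T,a(200,131),.061),onz(S,b(540,167),.061),tri(T,a(200,131),S,b(540,167)))
print('vial',onz(T,a(153,182),.076),'scene',onz(S,b(632,172),.076))
B=onz(T,[a(62,75),a(92,298),a(252,40),a(293,283)],.012);print('base',B)
for i,j in((1,0),(3,2)): v=B[j]-B[i];print(np.degrees(np.arctan2(v[1],v[0])),np.linalg.norm(v))
print('seat',tri(T,e(213,488),S,f(575,414)),onz(T,e(213,488),.07),onz(S,f(575,414),.07))
Q=onz(T,[e(87,430),e(275,390),e(318,577)],.014);P=onz(S,[f(703,457),f(455,487),f(593,580)],.014);print('bolts',Q,P)
v=Q[1]-Q[2];print('yaw',np.degrees(np.arctan2(v[1],v[0])));v=Q[0]-Q[1];print(np.degrees(np.arctan2(-v[0],v[1])))
t,s=T['img'],S['img']
c=lambda im,x,y,w,h:cv2.resize(im[y:y+h,x:x+w,::-1],(400,600),interpolation=cv2.INTER_CUBIC)
cv2.imwrite('pics/stand.png',np.hstack([c(t,230,200,72,108),c(s,318,238,88,132)]))
E
python3 m.py
```

```text
Traceback (most recent call last):
  File "m.py", line 11, in <module>
    n,l,st,c=cv2.connectedComponentsWithStats(m); k=1+np.argmax(st[1:,4]); ct=c[k]+[x0,y0]
                                                      ~~~~~~~~~^^^^^^^^^^
ValueError: attempt to get argmax of an empty sequence
```

```bash
sed -i 's/(g<45)/(g<(75 if nm=="top" else 45))/' m.py; python3 m.py
```

```text
Traceback (most recent call last):
  File "m.py", line 11, in <module>
    n,l,st,c=cv2.connectedComponentsWithStats(m); k=1+np.argmax(st[1:,4]); ct=c[k]+[x0,y0]
                                                      ~~~~~~~~~^^^^^^^^^^
ValueError: attempt to get argmax of an empty sequence
```

Run:
```python
from h import *
d=cams.read_camera('top');print(d['img'].shape,d['img'].dtype,d['img'][255:280:3,155:185:3].max(2))
im=cv2.imread('pics/top0.png');print(im[255:280:3,155:185:3].max(2))
```

```text
(480, 640, 3) uint8 [[255 255 255 250 249 250 249 252 186 255]
 [254 254 254 254 249 250 249 251 184 255]
 [254 254 254 252 249 250 249 250 197 255]
 [254 254 255 255 255 255 250 250 229 255]
 [254 254 255  92 107  82 133 255 255 255]
 [254 254 255  93 105  91  90 110 255 219]
 [254 254 255 232  97  83  87  91 255 202]
 [254 254 254 254 252 220 179 168 195 200]
 [254 254 254 254 255 220 204 202 171 123]]
[[255 255 255 250 249 250 249 253 186 255]
 [254 254 254 254 249 250 249 251 184 255]
 [254 254 254 252 249 250 249 250 197 255]
 [254 254 255 255 255 255 250 250 229 255]
 [254 254 255  91 107  84 134 255 255 255]
 [254 254 255  94 104  92  89 110 255 219]
 [254 254 255 233  98  83  88  90 255 202]
 [254 254 254 254 252 220 179 165 195 199]
 [254 254 254 254 255 220 204 201 170 124]]
```

```bash
sed -i 's/(75 if nm=="top" else 45)/(150 if nm=="top" else 60)/' m.py; python3 m.py
```

```text
top knob [169.4052 270.0948] [  7  10  15  11 116] ((14.379310607910156, 15.05172348022461), (15.227017402648926, 8.356289863586426), 21.801406860351562)
scene knob [449.1481 332.4568] [  5   6  14  18 162] ((10.90000057220459, 14.700000762939453), (10.28591251373291, 18.335756301879883), 26.56505012512207)
knob mid (array([0.4988, 0.2022, 0.0619]), np.float64(0.0011956799805726075))
arm end [[0.5769 0.2268 0.132 ]] [[0.5794 0.2242 0.132 ]] far [[0.6949 0.242  0.132 ]]
datum [[0.6176 0.1916 0.061 ]] [[0.6222 0.1995 0.061 ]] (array([0.6192, 0.1968, 0.0487]), np.float64(0.0036730431010016476))
vial [[0.5738 0.2253 0.076 ]] scene [[0.5861 0.245  0.076 ]]
base [[0.6822 0.328  0.012 ]
 [0.4879 0.2972 0.012 ]
 [0.7065 0.1614 0.012 ]
 [0.4954 0.1256 0.012 ]]
9.00877663909281 0.19671565969797233
9.621094984213526 0.21415245890272586
seat (array([ 0.5493, -0.2483,  0.0634]), np.float64(0.0017925867296455188)) [[ 0.5488 -0.2484  0.07  ]] [[ 0.5515 -0.2439  0.07  ]]
bolts [[ 0.584  -0.2023  0.014 ]
 [ 0.5983 -0.2817  0.014 ]
 [ 0.5188 -0.2956  0.014 ]] [[ 0.5019 -0.2168  0.014 ]
 [ 0.5948 -0.2828  0.014 ]
 [ 0.5822 -0.2024  0.014 ]]
yaw 9.862602824475049
10.228443407017844
```

View pics/stand.png

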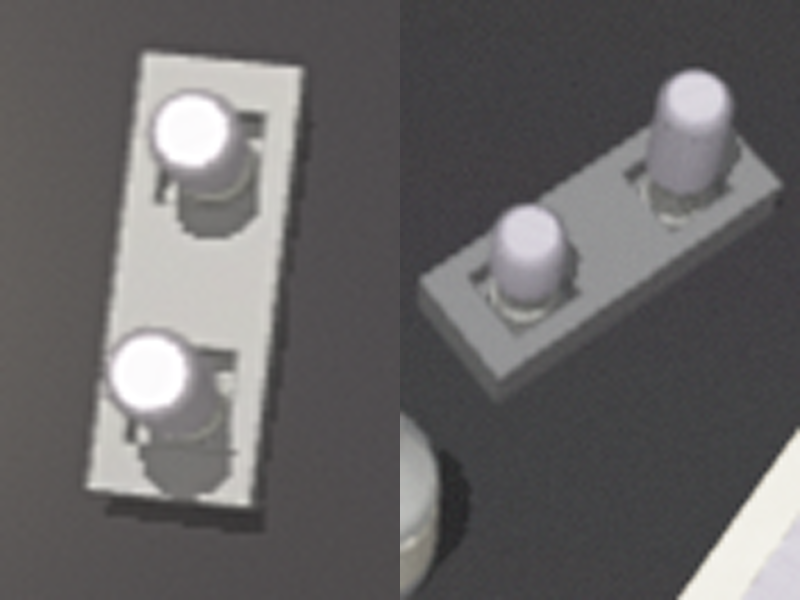

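Checks: the knob triangulates to z 0.062 with yaw about 9.3°, and knob + (118,-22) lands on the measured stud. I'll head to the knob.

>>> play_rows(deltas=[{"translation": [0, 0, 0], "rot": [0, 0, 5.4], "grip": -0.5}, {"translation": [0, 0, 0], "rot": [0, 0, 5.4], "grip": -0.5}, {"translation": [4.1, -5.4, 0], "rot": [0, 0, 0], "grip": -0.5}, {"translation": [4.1, -5.4, 0], "rot": [0, 0, 0], "grip": -0.5}, {"translation": [4.1, -5.4, 0], "rot": [0, 0, 0], "grip": -0.5}, {"translation": [4.1, -5.4, 0], "rot": [0, 0, 0], "grip": -0.5}, {"translation": [4.1, -5.4, 0], "rot": [0, 0, 0], "grip": -0.5}, {"translation": [4.1, -5.4, 0], "rot": [0, 0, 0], "grip": -0.5}, {"translation": [4.1, -5.4, 0], "rot": [0, 0, 0], "grip": -0.5}, {"translation": [4.1, -5.4, 0], "rot": [0, 0, 0], "grip": -0.5}])

```text
time: 1.7
tcp_pos: [0.4841, -0.2372, 0.219]
ee_rot: [0.997, 0.081, 0.0, 0.0]
force: [0.5, -1.0, -0.2]
gripper_width: 0.0698
finger_force: 0.0
```

```bash
cat >> h.py <<'E'
np.set_printoptions(precision=4,suppress=True)
def go(P,yaw=None):
    o=robot.get_obs(); q=R.from_quat(o['ee_rot']); M=q.as_matrix()
    print('t',o['time'],'tcp',o['tcp_pos'],'w',o['gripper_width'],'F',o['force'],'ff',o['finger_force'])
    print('tool axes',M.T.tolist()); print('delta cm',M.T@(np.array(P)-o['tcp_pos'])*100)
E
python3 -c "
from h import *
go([.499,.202,.15])"
```

```text
t 1.7 tcp [ 0.4841 -0.2372  0.219 ] w 0.0698208967098138 F [ 0.4911 -1.034  -0.1545] ff 0.0
tool axes [[0.9868713100882464, 0.16150684364238174, 0.0007461778500399481], [0.16150649942699422, -0.9868715213569125, 0.0005009765779768055], [0.000817292815919549, -0.0003738868393215838, -0.999999596120461]]
delta cm [  8.5616 -43.1096   6.8813]
```

>>> play_rows(deltas=[{"translation": [1.07, -5.4, 0], "rot": [0, 0, 0], "grip": -0.6}, {"translation": [1.07, -5.4, 0], "rot": [0, 0, 0], "grip": -0.6}, {"translation": [1.07, -5.4, 0], "rot": [0, 0, 0], "grip": -0.6}, {"translation": [1.07, -5.4, 0], "rot": [0, 0, 0], "grip": -0.6}, {"translation": [1.07, -5.4, 0], "rot": [0, 0, 0], "grip": -0.6}, {"translation": [1.07, -5.4, 0], "rot": [0, 0, 0], "grip": -0.6}, {"translation": [1.07, -5.4, 0], "rot": [0, 0, 0], "grip": -0.6}, {"translation": [1.07, -5.3, 0], "rot": [0, 0, 0], "grip": -0.6}, {"translation": [0, 0, 5], "rot": [0, 0, 0], "grip": -0.6}, {"translation": [0, 0, 2], "rot": [0, 0, 0], "grip": -0.6}])

```text
time: 2.95
tcp_pos: [0.497, 0.2009, 0.1468]
ee_rot: [0.997, 0.082, -0.001, 0.0]
force: [-1.2, -0.5, 0.9]
gripper_width: 0.0748
finger_force: 0.0
```

```bash
python3 -c "
from h import *
go([.4988,.2022,.047])
t=snap('top')['img'];s=snap('scene')['img']
c=lambda im,x,y,w,h:cv2.resize(im[y:y+h,x:x+w,::-1],(400,400),interpolation=cv2.INTER_CUBIC)
cv2.imwrite('pics/k1.png',np.hstack([c(t,110,180,110,110),c(s,380,270,110,110)]))"
```

```text
t 2.95 tcp [0.497  0.2009 0.1468] w 0.07484423796413972 F [-1.2177 -0.4866  0.9271] ff 0.0
tool axes [[0.9865263065584483, 0.16359128797977165, -0.0019331231895617436], [0.16359239372027365, -0.9865279246328708, 0.00042735983877307843], [-0.0018371676618023072, -0.0007378459732527949, -0.9999980401972307]]
delta cm [ 0.2233 -0.1055  9.9756]
```

View pics/k1.png

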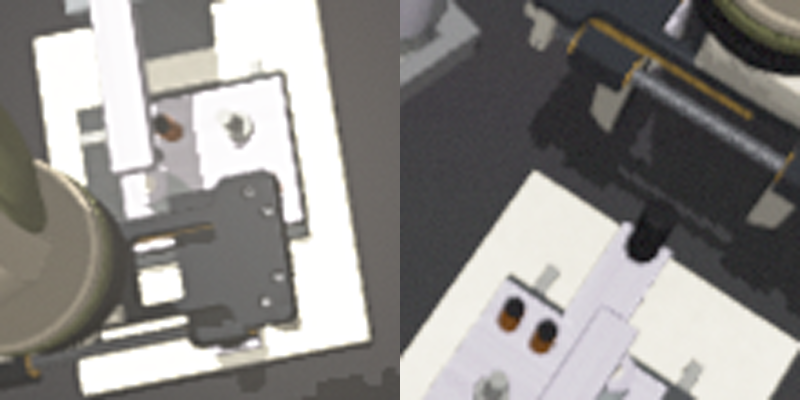

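The fingers straddle the knob (scene crop (650,235)), and the needle arm is clear of the body. Next: descend and close.

>>> play_rows(deltas=[{"translation": [0.2, -0.1, 4], "rot": [0, 0, 0], "grip": -0.6}, {"translation": [0, 0, 4], "rot": [0, 0, 0], "grip": -0.6}, {"translation": [0, 0, 1.9], "rot": [0, 0, 0], "grip": -0.6}, {"translation": [0, 0, 0], "rot": [0, 0, 0], "grip": 1}, {"translation": [0, 0, 0], "rot": [0, 0, 0], "grip": 1}, {"translation": [0, 0, 0], "rot": [0, 0, 0], "grip": 1}, {"translation": [0, 0, 0], "rot": [0, 0, 0], "grip": 1}, {"translation": [0, 0, 0], "rot": [0, 0, 0], "grip": 1}])

```text
time: 4.05
tcp_pos: [0.5, 0.2016, 0.05]
ee_rot: [0.997, 0.081, 0.0, -0.0]
force: [-0.5, -1.0, 0.8]
gripper_width: 0.0289
finger_force: 0.0
```

>>> play_rows(deltas=[{"translation": [0, 0, 0], "rot": [0, 0, 0], "grip": 1}, {"translation": [0, 0, 0], "rot": [0, 0, 0], "grip": 1}, {"translation": [0, -0.6, 0], "rot": [0, 0, 0], "grip": 1}, {"translation": [0, -0.6, 0], "rot": [0, 0, 0], "grip": 1}, {"translation": [0, -0.6, 0], "rot": [0, 0, 0], "grip": 1}, {"translation": [0, -0.6, 0], "rot": [0, 0, 0], "grip": 1}, {"translation": [0, -0.6, 0], "rot": [0, 0, 0], "grip": 1}])

```text
time: 4.92
tcp_pos: [0.4949, 0.2316, 0.0496]
ee_rot: [0.997, 0.081, 0.0, -0.0]
force: [-0.3, -1.8, 5.2]
gripper_width: 0.0177
finger_force: 30.0
```

>>> play_rows(deltas=[{"translation": [-0.6, 0, 0], "rot": [0, 0, 0], "grip": 1}, {"translation": [-0.6, 0, 0], "rot": [0, 0, 0], "grip": 1}, {"translation": [-0.6, 0, 0], "rot": [0, 0, 0], "grip": 1}, {"translation": [-0.6, 0, 0], "rot": [0, 0, 0], "grip": 1}])

```text
time: 5.42
tcp_pos: [0.4708, 0.2272, 0.0497]
ee_rot: [0.997, 0.081, 0.0, -0.0]
force: [1.2, 1.8, 3.4]
gripper_width: 0.0174
finger_force: 30.0
```

```bash
python3 -c "
from h import *
go([.4988,.2022,.047])
T=snap('top');S=snap('scene')
t=T['img'];s=S['img']
c=lambda im,x,y,w,h:cv2.resize(im[y:y+h,x:x+w,::-1],(400,400),interpolation=cv2.INTER_CUBIC)
cv2.imwrite('pics/k2.png',np.hstack([c(t,110,170,80,80),c(s,390,310,80,80)]))"
```

```text
t 5.425 tcp [0.4708 0.2272 0.0497] w 0.017434611805532445 F [1.1693 1.8493 3.3737] ff 30.000601708889008
tool axes [[0.9868538976820813, 0.16161489262786227, 0.00010540668382364768], [0.16161490764785452, -0.9868538887973739, -0.000154244857731683], [7.90927297158961e-05, 0.0001692524305215549, -0.9999999825489774]]
delta cm [2.3555 2.9145 0.2652]
```

View pics/k2.png

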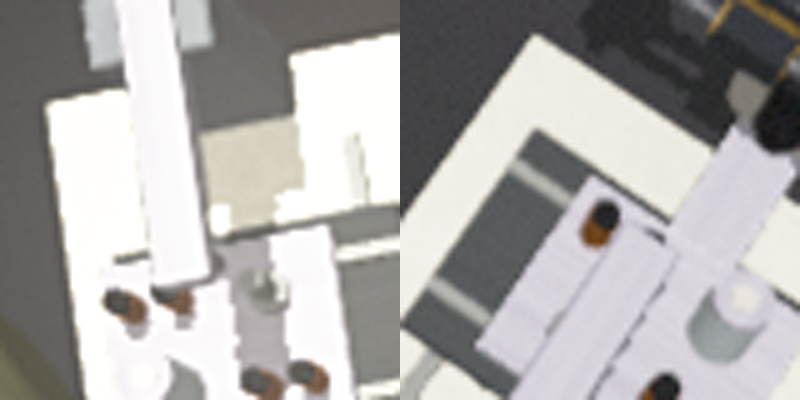

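The vial cap is now visible at scene ≈(459,369), left of the arm end, and the tray follows the knob. I'll feel for the end stops as an exact reference.

>>> play_rows(deltas=[{"translation": [0, -0.4, 0], "rot": [0, 0, 0], "grip": 1}, {"translation": [0, -0.3, 0], "rot": [0, 0, 0], "grip": 1}])

```text
time: 5.78
tcp_pos: [0.4693, 0.2331, 0.0496]
ee_rot: [0.997, 0.081, -0.001, 0.001]
force: [-0.9, -1.0, 6.2]
gripper_width: 0.0175
finger_force: 30.0
```

>>> play_rows(deltas=[{"translation": [0, -0.3, 0], "rot": [0, 0, 0], "grip": 1}])

```text
time: 5.9
tcp_pos: [0.4688, 0.236, 0.0496]
ee_rot: [0.997, 0.081, -0.001, 0.001]
force: [-0.9, -0.3, 6.6]
gripper_width: 0.0175
finger_force: 30.0
```

>>> play_rows(deltas=[{"translation": [0, -0.3, 0], "rot": [0, 0, 0], "grip": 1}])

```text
time: 6.02
tcp_pos: [0.4683, 0.239, 0.0496]
ee_rot: [0.997, 0.081, -0.001, 0.001]
force: [-0.9, -1.8, 6.4]
gripper_width: 0.0175
finger_force: 30.0
```

>>> play_rows(deltas=[{"translation": [-0.4, 0, 0], "rot": [0, 0, 0], "grip": 1}, {"translation": [-0.4, 0, 0], "rot": [0, 0, 0], "grip": 1}])

```text
time: 6.28
tcp_pos: [0.4611, 0.2384, 0.0496]
ee_rot: [0.997, 0.081, 0.0, 0.0]
force: [1.6, 0.1, 5.0]
gripper_width: 0.0175
finger_force: 30.0
```

>>> play_rows(deltas=[{"translation": [-0.3, 0, 0], "rot": [0, 0, 0], "grip": 1}])

```text
time: 6.4
tcp_pos: [0.4581, 0.238, 0.0496]
ee_rot: [0.997, 0.081, -0.0, 0.0]
force: [8.3, 0.2, 0.0]
gripper_width: 0.0173
finger_force: 30.0
```

```bash
python3 -c "
from h import *
go([.471,.2272,.05])
S=snap('scene');T=snap('top')
c=lambda im,x,y,w,h:cv2.resize(im[y:y+h,x:x+w,::-1],(400,400),interpolation=cv2.INTER_CUBIC)
cv2.imwrite('pics/k3.png',np.hstack([c(T['img'],110,170,80,80),c(S['img'],400,310,80,80)]))
"
```

```text
t 6.4 tcp [0.4581 0.238  0.0496] w 0.017270431190425158 F [8.2659 0.2336 0.037 ] ff 30.000563263893127
tool axes [[0.9868939295916891, 0.16137029306094153, -1.5890259929675127e-05], [0.16137029329061908, -0.9868939132770659, 0.00017994437711951904], [1.3355676065458522e-05, -0.0001801502293487268, -0.9999999836837604]]
delta cm [ 1.1002  1.2711 -0.0378]
```

>>> play_rows(deltas=[{"translation": [0.1, -0.2, 0], "rot": [0, 0, 0], "grip": 1}])

```text
time: 6.62
tcp_pos: [0.4582, 0.2394, 0.0496]
ee_rot: [0.997, 0.081, -0.001, 0.001]
force: [0.5, -7.9, 7.6]
gripper_width: 0.0178
finger_force: 30.0
```

>>> play_rows(deltas=[{"translation": [0, -0.2, 0], "rot": [0, 0, 0], "grip": 1}])

```text
time: 6.75
tcp_pos: [0.4581, 0.2396, 0.0495]
ee_rot: [0.997, 0.08, -0.001, 0.002]
force: [3.5, -12.5, 7.0]
gripper_width: 0.0174
finger_force: 30.0
```

>>> play_rows(deltas=[{"translation": [0, -0.2, 0], "rot": [0, 0, 0], "grip": 1}])

```text
time: 6.88
tcp_pos: [0.4579, 0.2397, 0.0494]
ee_rot: [0.997, 0.079, -0.001, 0.003]
force: [3.5, -18.0, 11.3]
gripper_width: 0.0176
finger_force: 30.0
```

>>> play_rows(deltas=[{"translation": [0.6, 0.4, 0], "rot": [0, 0, 0], "grip": 1}, {"translation": [0.6, 0.4, 0], "rot": [0, 0, 0], "grip": 1}, {"translation": [0, 0, 0], "rot": [0, 0, 0], "grip": 1}])

```text
time: 7.25
tcp_pos: [0.4717, 0.2381, 0.0496]
ee_rot: [0.997, 0.081, -0.0, 0.0]
force: [1.7, -0.9, 5.2]
gripper_width: 0.0176
finger_force: 30.0
```

```bash
python3 -c "
from h import *
go([.4721,.233,.05])"
```

```text
t 7.25 tcp [0.4717 0.2381 0.0496] w 0.01760890587228383 F [ 1.6764 -0.8524  5.2243] ff 30.001064836978912
tool axes [[0.9869274425760306, 0.16116488790473024, -0.00031936967858589896], [0.16116495952061646, -0.9869274596345678, 0.00021270161429965605], [-0.0002809146737453304, -0.0002613922615539615, -0.999999926380513]]
delta cm [-0.0374  0.508  -0.0401]
```

>>> play_rows(deltas=[{"translation": [0, 0.5, 0], "rot": [0, 0, 0], "grip": 1}, {"translation": [0, 0, 0], "rot": [0, 0, 0], "grip": 1}, {"translation": [0, 0, 0], "rot": [0, 0, 0], "grip": 1}, {"translation": [0, 0, 0], "rot": [0, 0, 0], "grip": 1}])

```text
time: 7.75
tcp_pos: [0.4722, 0.2331, 0.0496]
ee_rot: [0.997, 0.081, -0.0, 0.0]
force: [0.2, -0.7, 5.1]
gripper_width: 0.0172
finger_force: 30.0
```

```bash
python3 -c "
from h import *
go([.4721,.233,.05])
S=snap('scene');T=snap('top')
c=lambda im,x,y,w,h:cv2.resize(im[y:y+h,x:x+w,::-1],(400,400),interpolation=cv2.INTER_CUBIC)
cv2.imwrite('pics/k3.png',np.hstack([c(T['img'],130,190,50,50),c(S['img'],405,325,70,70)]))
n=np.array([.592,.230]);print('needle tip px',proj(T,[*n,.086]),'stud',proj(T,[*n,.061]),'stud corner view',proj(S,[*n,.061]))
k=np.array([.4721,.233]);v=k+[.0793,.0353];print('vial pred scene',proj(S,[*v,.076]),proj(T,[*v,.076]))"
```

```text
t 7.75 tcp [0.4722 0.2331 0.0496] w 0.017241654371864243 F [ 0.1594 -0.7346  5.0707] ff 30.001125633716583
tool axes [[0.9869158120915318, 0.16123607173208868, -0.00033017588827591315], [0.1612362050211971, -0.9869157530737982, 0.0004272296105681974], [-0.0002569709612889869, -0.00047487596527857233, -0.9999998542293607]]
delta cm [-0.0157  0.0106 -0.0392]
needle tip px [[152.4385 223.0992]] stud [[156.3853 225.3389]] stud corner view [[428.6148 375.731 ]]
vial pred scene [[460.5712 373.0421]] [[135.0555 244.5261]]
```

View pics/k3.png

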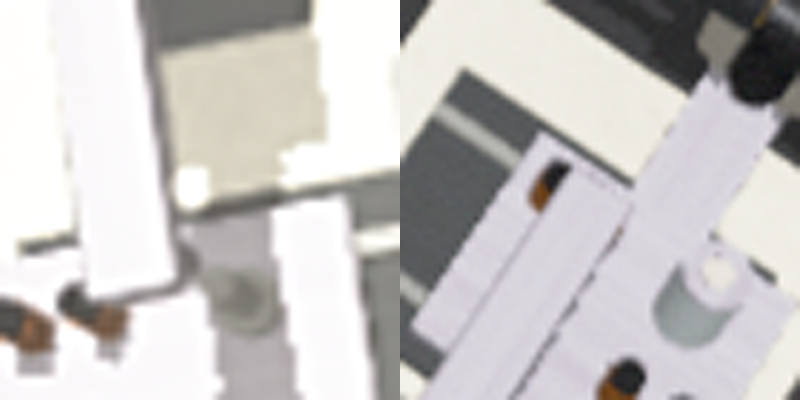

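The stud sits beside the arm end in the top view (≈(158.5,225)). The vial septum is at scene (460.5,372.3) against a prediction of (460.6,373.0), so the stop-based reference fits. I'll hold longer, then slide on to the vial.

>>> play_rows(deltas=[{"translation": [0, 0, 0], "rot": [0, 0, 0], "grip": 1}, {"translation": [0, 0, 0], "rot": [0, 0, 0], "grip": 1}, {"translation": [0, 0, 0], "rot": [0, 0, 0], "grip": 1}, {"translation": [0, 0, 0], "rot": [0, 0, 0], "grip": 1}, {"translation": [0, 0, 0], "rot": [0, 0, 0], "grip": 1}])

```text
time: 8.48
tcp_pos: [0.4722, 0.2331, 0.0496]
ee_rot: [0.997, 0.081, -0.0, 0.0]
force: [0.6, -1.1, 5.7]
gripper_width: 0.0174
finger_force: 30.0
```

>>> play_rows(deltas=[{"translation": [0.68, 0.88, 0], "rot": [0, 0, 0], "grip": 1}, {"translation": [0.68, 0.88, 0], "rot": [0, 0, 0], "grip": 1}, {"translation": [0.68, 0.88, 0], "rot": [0, 0, 0], "grip": 1}, {"translation": [0.68, 0.88, 0], "rot": [0, 0, 0], "grip": 1}, {"translation": [0.68, 0.88, 0], "rot": [0, 0, 0], "grip": 1}, {"translation": [0, 0, 0], "rot": [0, 0, 0], "grip": 1}])

```text
time: 9.22
tcp_pos: [0.5133, 0.1948, 0.0496]
ee_rot: [0.997, 0.081, -0.0, 0.0]
force: [0.9, -0.6, 6.3]
gripper_width: 0.0177
finger_force: 30.0
```

```bash
python3 -c "
from h import *
k=np.array([.4934,.2142]);c,s=np.cos(.1623),np.sin(.1623)
go([*(k+[.016*c+.022*s,.016*s-.022*c]),.05])
T=cams.read_camera('top');S=cams.read_camera('scene')
c=lambda x,y:(230+x*72/400,200+y*108/600)
d=lambda x,y:(318+(x-400)*88/400,238+y*132/600)
print('long top',onz(T,c(150,371),.110),onz(S,d(697,97),.110),tri(T,c(150,371),S,d(697,97)))
print('spent top',onz(T,c(190,131),.084),onz(S,d(529,232),.084),tri(T,c(190,131),S,d(529,232)))
cr=onz(T,[c(143,52),c(303,67),c(253,506),c(86,489)],.03);print(cr, cr.mean(0))
print('scene corners',onz(S,[d(782,185),d(500,375),d(420,280)],.03))
"
```

```text
t 9.225 tcp [0.5133 0.1948 0.0496] w 0.01770045484135232 F [ 0.9219 -0.6444  6.3449] ff 30.001258850097656
tool axes [[0.9870269614974561, 0.1605545290669614, -0.00014308454110411461], [0.16055457466819908, -0.987026881748776, 0.0004040524739490875], [-7.635583375921238e-05, -0.00042178356328606337, -0.9999999081342021]]
delta cm [-0.0509 -0.0367 -0.0374]
long top [[0.4948 0.0171 0.11  ]] [[0.4947 0.0197 0.11  ]] (array([0.4944, 0.0182, 0.108 ]), np.float64(0.002193167871462574))
spent top [[0.5834 0.0054 0.084 ]] [[0.5842 0.0069 0.084 ]] (array([0.5836, 0.006 , 0.0819]), np.float64(0.0006893355265795325))
[[ 0.6245  0.0298  0.03  ]
 [ 0.6166 -0.0304  0.03  ]
 [ 0.4527 -0.0088  0.03  ]
 [ 0.4609  0.0528  0.03  ]] [0.5387 0.0108 0.03  ]
scene corners [[ 0.4615  0.0546  0.03  ]
 [ 0.623   0.0308  0.03  ]
 [ 0.6165 -0.0269  0.03  ]]
```

The vial is within about 0.6 mm of its target. I'll release the knob and rise, and refine the nipple from the brass silhouette in the first pictures.

>>> play_rows(deltas=[{"translation": [0, 0, 0], "rot": [0, 0, 0], "grip": 0}, {"translation": [0, 0, 0], "rot": [0, 0, 0], "grip": -0.3}, {"translation": [0, 0, 0], "rot": [0, 0, 0], "grip": -0.5}, {"translation": [0, 0, -3], "rot": [0, 0, 0], "grip": -0.5}, {"translation": [0, 0, -6], "rot": [0, 0, 0], "grip": -0.5}, {"translation": [0, 0, -5], "rot": [0, 0, 0], "grip": -0.5}])

```text
time: 10.07
tcp_pos: [0.5126, 0.1955, 0.1912]
ee_rot: [0.997, 0.081, -0.0, 0.0]
force: [0.9, 0.1, 0.2]
gripper_width: 0.0692
finger_force: 0.0
```

Run:
```python
from h import *
T=cams.read_camera('top');S=cams.read_camera('scene')
res=[]
for f,d,(x0,y0,x1,y1) in(('top0',T,(365,212,420,270)),('scene0',S,(245,190,305,245))):
    im=cv2.imread(f'pics/{f}.png')[y0:y1,x0:x1]; im=cv2.resize(im,None,fx=4,fy=4,interpolation=cv2.INTER_CUBIC)
    h=cv2.cvtColor(im,cv2.COLOR_BGR2HSV); m=cv2.inRange(h,(10,90,60),(32,255,255))
    n,l,st,c=cv2.connectedComponentsWithStats(m); k=1+np.argmax(st[1:,4])
    pts=np.argwhere(l==k)[:,::-1].astype(np.int32); hu=cv2.convexHull(pts); mo=cv2.moments(hu)
    p=[(mo['m10']/mo['m00']+.5)/4-.5+x0,(mo['m01']/mo['m00']+.5)/4-.5+y0]; print(f,p,st[k]/4); res.append(p)
P,g=tri(T,res[0],S,res[1]); ps=np.radians(10); ax=np.array([np.sin(.4363)*np.cos(ps),np.sin(.4363)*np.sin(ps),np.cos(.4363)])
print('brass mid',P,g,'root',P-.007*ax)
zm=.07+.007*ax[2]; print('at z',onz(T,res[0],zm)-.007*ax,onz(S,res[1],zm)-.007*ax)
go([.4945,.0184,.19])
```

```text
top0 [391.791905216285, 235.02083333333334] [ 24.25  20.25   6.     6.75 121.5 ]
scene0 [249.21496166746527, 192.97714023318957] [  0.    0.   11.5   8.5 238.5]
brass mid [ 0.5667 -0.2629  0.114 ] 0.055526932766361864 root [ 0.5638 -0.2634  0.1076]
at z [[ 0.5501 -0.2469  0.07  ]] [[ 0.566 -0.31   0.07 ]]
t 10.175 tcp [0.5151 0.1965 0.1944] w 0.06959603148458093 F [0.2788 0.4906 0.6883] ff 0.0
tool axes [[0.9868655789346356, 0.1613691138343113, 0.00750587865182224], [0.16138955188421206, -0.9868883327847239, -0.0021979890813392327], [0.007052776518508097, 0.0033804901593627143, -0.9999694148471056]]
delta cm [-4.9058 17.2474  0.3668]
```

>>> play_rows(deltas=[{"translation": [-1.2, 4.3, 0], "rot": [0, 0, 0], "grip": -0.5}, {"translation": [-1.2, 4.3, 0], "rot": [0, 0, 0], "grip": -0.5}, {"translation": [-1.2, 4.3, 0], "rot": [0, 0, 0], "grip": -0.5}, {"translation": [-1.2, 4.3, 0], "rot": [0, 0, 0], "grip": -0.5}, {"translation": [0, 0, 0], "rot": [0, 0, 0], "grip": -0.5}])

```text
time: 10.8
tcp_pos: [0.4922, 0.0145, 0.1889]
ee_rot: [0.997, 0.078, -0.001, 0.001]
force: [0.2, 0.5, -0.3]
gripper_width: 0.0695
finger_force: 0.0
```

Run:
```python
from h import *
T=cams.read_camera('top');S=cams.read_camera('scene')
x0,y0=264,195
im=cv2.imread('pics/scene0.png')[y0:225,x0:290]; im=cv2.resize(im,None,fx=4,fy=4,interpolation=cv2.INTER_CUBIC)
m=cv2.inRange(cv2.cvtColor(im,cv2.COLOR_BGR2HSV),(10,90,60),(32,255,255))
n,l,st,c=cv2.connectedComponentsWithStats(m); k=1+np.argmax(st[1:,4])
mo=cv2.moments(cv2.convexHull(np.argwhere(l==k)[:,::-1].astype(np.int32)))
p=[(mo['m10']/mo['m00']+.5)/4-.5+x0,(mo['m01']/mo['m00']+.5)/4-.5+y0]; print(p,st[k]/4)
q=[391.79,235.02]
P,g=tri(T,q,S,p); ps=np.radians(10); ax=np.array([np.sin(.4363)*np.cos(ps),np.sin(.4363)*np.sin(ps),np.cos(.4363)])
print('brass mid',P,g,'root',P-.007*ax)
zm=.07+.007*ax[2]; print('at z',onz(T,q,zm)-.007*ax,onz(S,p,zm)-.007*ax)
# scale bias: known heights
print('cartridge at .11 used (.4945,.0184)')
go([.4945,.0184,.06])
```

```text
[273.80981529209623, 206.60309278350516] [ 7.25  8.75  6.    6.25 89.25]
brass mid [ 0.5531 -0.2463  0.0739] 0.0009818477948642258 root [ 0.5502 -0.2468  0.0676]
at z [[ 0.5501 -0.2469  0.07  ]] [[ 0.5509 -0.245   0.07  ]]
cartridge at .11 used (.4945,.0184)
t 10.9 tcp [0.4931 0.0181 0.1891] w 0.06937399508626739 F [-0.6184 -0.3266  0.0984] ff 0.0
tool axes [[0.9869906979443013, 0.16077588915258392, -0.000689665583720746], [0.16077573432804218, -0.9869909258881349, -0.0002747103226891165], [-0.000724860469419456, 0.00016025504245995446, -0.9999997244477727]]
delta cm [ 0.1513 -0.0083 12.9113]
```

The seat comes out at ≈(0.5505, -0.246), root height 0.068 against the true 0.070. Now to grasp the cartridge.

>>> play_rows(deltas=[{"translation": [0.1, 0, 5], "rot": [0, 0, 0], "grip": -0.5}, {"translation": [0, 0, 5], "rot": [0, 0, 0], "grip": -0.5}, {"translation": [0, 0, 2.95], "rot": [0, 0, 0], "grip": -0.5}, {"translation": [0, 0, 0], "rot": [0, 0, 0], "grip": 1}, {"translation": [0, 0, 0], "rot": [0, 0, 0], "grip": 1}, {"translation": [0, 0, 0], "rot": [0, 0, 0], "grip": 1}, {"translation": [0, 0, 0], "rot": [0, 0, 0], "grip": 1}, {"translation": [0, 0, 0], "rot": [0, 0, 0], "grip": 1}])

```text
time: 11.9
tcp_pos: [0.495, 0.0181, 0.061]
ee_rot: [0.997, 0.081, 0.001, -0.0]
force: [-0.5, 0.1, 9.0]
gripper_width: 0.0335
finger_force: 30.0
```

>>> play_rows(deltas=[{"translation": [0, 0, -3], "rot": [0, 0, 0], "grip": 1}, {"translation": [0, 0, -5], "rot": [0, 0, 0], "grip": 1}, {"translation": [0, 0, -5], "rot": [0, 0, 0], "grip": 1}, {"translation": [0, 4, -2], "rot": [0, 0, 0], "grip": 1}, {"translation": [0.6, 5, 0], "rot": [0, 0, 0], "grip": 1}, {"translation": [0.6, 5, 0], "rot": [0, 0, 0], "grip": 1}, {"translation": [0.6, 5, 0], "rot": [0, -8.3, 0], "grip": 1}, {"translation": [0.6, 5, 0], "rot": [0, -8.3, 0], "grip": 1}, {"translation": [0.6, 2, 0], "rot": [0, -8.4, 0], "grip": 1}, {"translation": [0, 0, 0], "rot": [0, 0, 0], "grip": 1}])

```text
time: 13.15
tcp_pos: [0.5667, -0.2338, 0.2047]
ee_rot: [0.973, 0.079, -0.217, 0.017]
force: [-0.6, 0.6, -0.9]
gripper_width: 0.0338
finger_force: 30.0
```

```bash
cat > s.py <<'E'
from h import *
import sys
seat=np.array([.5505,-.246,.070]);ps=np.radians(10);h=.051
ax=np.array([np.sin(.4363)*np.cos(ps),np.sin(.4363)*np.sin(ps),np.cos(.4363)])
yb=np.array([-np.sin(ps),np.cos(ps),0]);xb=np.cross(yb,ax);B=np.c_[xb,yb,ax]
def st(d=0):
    go(seat+ax*(h+d)); o=robot.get_obs(); M=R.from_quat(o['ee_rot']).as_matrix()
    W=np.c_[xb,-yb,-ax]; print('rot needed deg (tool)',np.degrees(R.from_matrix(M.T@W).as_rotvec()))
    print('mouth in seat mm',B.T@(o['tcp_pos']+M[:,2]*h-seat)*1000,'F seat',B.T@o['force'])
if __name__=='__main__':st(float(sys.argv[1]))
E
python3 s.py .045
```

```text
t 13.15 tcp [ 0.5667 -0.2338  0.2047] w 0.03378372279350179 F [-0.6149  0.5565 -0.8876] ff 29.993217107257806
tool axes [[0.8928669044500397, 0.1466214486344627, -0.42578262263523087], [0.16151118399794218, -0.9868702153567759, -0.0011469460554513963], [-0.4203603553873589, -0.06774458533346309, -0.904824758047994]]
delta cm [4.0709 0.8957 3.3501]
rot needed deg (tool) [-0.3587  0.2017 -0.6109]
mouth in seat mm [-40.6723   9.4996  78.7024] F seat [-0.0862  0.6548 -1.0195]
```

>>> play_rows(deltas=[{"translation": [2.0, 0.45, 0], "rot": [0, 0, 0], "grip": 1}, {"translation": [2.05, 0.45, 1], "rot": [-0.4, 0.2, -0.6], "grip": 1}, {"translation": [0, 0, 2.3], "rot": [0, 0, 0], "grip": 1}, {"translation": [0, 0, 0], "rot": [0, 0, 0], "grip": 1}])

```text
time: 13.65
tcp_pos: [0.588, -0.2385, 0.1591]
ee_rot: [0.973, 0.085, -0.215, 0.019]
force: [0.4, 1.0, -1.3]
gripper_width: 0.0338
finger_force: 30.0
```

Run:
```python
from s import *
st(.035)
T=snap('top');S=snap('scene')
o=robot.get_obs();M=R.from_quat(o['ee_rot']).as_matrix();m=o['tcp_pos']+M[:,2]*h
print('mouth px',proj(T,m),proj(S,m),'seat px',proj(T,seat),proj(S,seat),'top end',proj(T,m+.1*-M[:,2]),proj(S,m-.1*M[:,2]))
c=lambda im,x,y,w,h:cv2.resize(im[y:y+h,x:x+w,::-1],(400,400),interpolation=cv2.INTER_CUBIC)
cv2.imwrite('pics/n1.png',np.hstack([c(T['img'],350,195,80,80),c(S['img'],235,165,80,80)]))
```

```text
t 13.65 tcp [ 0.588  -0.2385  0.1591] w 0.03378626005448754 F [ 0.3615  0.9726 -1.3059] ff 29.99305669858586
tool axes [[0.8928762110193663, 0.15768790263261664, -0.42178975468712715], [0.17411626779426267, -0.9847250036446668, 0.0004387327295053492], [-0.41527773487763237, -0.0738321918971511, -0.9066935592329778]]
delta cm [0.2994 0.0909 1.0918]
rot needed deg (tool) [ 0.0343 -0.0505  0.0141]
mouth in seat mm [-2.9584  0.8845 45.9144] F seat [ 1.0276  0.8951 -0.9617]
mouth px [[391.1623 223.802 ]] [[267.9042 200.785 ]] seat px [[391.3659 236.805 ]] [[274.6798 206.9683]] top end [[390.2966 191.7326]] [[250.7034 187.8401]]
```

View pics/n1.png

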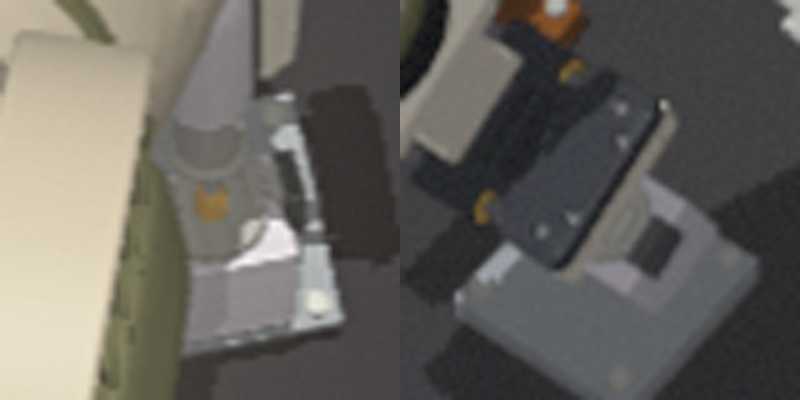

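Top view: the mouth lip (centre crop ≈(206,143), predicted (206,144)) sits just above the brass nipple (212,203), so the grasp is consistent. I'll centre it and advance.

>>> play_rows(deltas=[{"translation": [0.3, 0.09, 0], "rot": [0, 0, 0], "grip": 1}, {"translation": [0, 0, 1.0], "rot": [0, 0, 0], "grip": 1}, {"translation": [0, 0, 0.8], "rot": [0, 0, 0], "grip": 1}, {"translation": [0, 0, 0.6], "rot": [0, 0, 0], "grip": 1}, {"translation": [0, 0, 0], "rot": [0, 0, 0], "grip": 1}])

```text
time: 14.38
tcp_pos: [0.5821, -0.2412, 0.1369]
ee_rot: [0.973, 0.085, -0.214, 0.02]
force: [-0.3, 0.6, -1.0]
gripper_width: 0.0337
finger_force: 30.0
```

Run:
```python
from s import *
st(.015)
T=snap('top')
x,y=375,205
cv2.imwrite('pics/n2.png',cv2.resize(T['img'][y:y+50,x:x+50,::-1],(500,500),interpolation=cv2.INTER_CUBIC))
print(proj(T,seat),proj(T,seat+ax*.014),proj(T,seat+ax*.022))
```

```text
t 14.375 tcp [ 0.5821 -0.2412  0.1369] w 0.033663946198422 F [-0.2746  0.6309 -1.0056] ff 29.99309189559426
tool axes [[0.8936415777607722, 0.15693524929664446, -0.4204474497787303], [0.17367644211982866, -0.9848015388122529, 0.0015564721702213472], [-0.41381303018372395, -0.07441274542186255, -0.9073155566664475]]
delta cm [-0.0678 -0.0756  0.8105]
rot needed deg (tool) [ 0.0816 -0.1353 -0.0361]
mouth in seat mm [ 0.7791 -0.8172 23.1083] F seat [ 0.2792  0.669  -0.9793]
[[391.3659 236.805 ]] [[391.2677 232.8723]] [[391.2105 230.5883]]
```

View pics/n2.png

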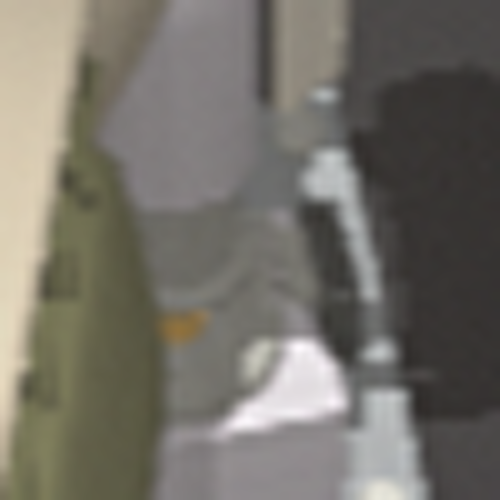

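The mouth arc sits right above the brass (crop ≈(184,325)) and is aligned sideways, with forces near zero. Continuing down in small steps.

>>> play_rows(deltas=[{"translation": [-0.07, -0.07, 0.4], "rot": [0, 0, 0], "grip": 1}, {"translation": [0, 0, 0.4], "rot": [0, 0, 0], "grip": 1}, {"translation": [0, 0, 0], "rot": [0, 0, 0], "grip": 1}])

```text
time: 14.8
tcp_pos: [0.5782, -0.2411, 0.1302]
ee_rot: [0.973, 0.085, -0.214, 0.02]
force: [0.3, -0.3, -1.5]
gripper_width: 0.0337
finger_force: 30.0
```

```bash
python3 s.py .011
```

```text
t 14.8 tcp [ 0.5782 -0.2411  0.1302] w 0.0337313313525039 F [ 0.2936 -0.2601 -1.4701] ff 29.99310618499294
tool axes [[0.893813390677936, 0.15707269679528507, -0.4200307019329274], [0.17386177122588276, -0.9847685760717675, 0.001713501614335436], [-0.4133638919293872, -0.07455883249515086, -0.9075082772878438]]
delta cm [-0.01   -0.0032  0.4435]
rot needed deg (tool) [ 0.0943 -0.1616 -0.0301]
mouth in seat mm [ 0.2317 -0.1083 15.4354] F seat [ 0.8424 -0.3072 -1.2293]
```

>>> play_rows(deltas=[{"translation": [0, 0, 0.3], "rot": [0, 0, 0], "grip": 1}, {"translation": [0, 0, 0.2], "rot": [0, 0, 0], "grip": 1}])

```text
time: 15.05
tcp_pos: [0.5768, -0.2419, 0.1261]
ee_rot: [0.973, 0.085, -0.213, 0.02]
force: [1.7, -0.9, 5.2]
gripper_width: 0.0336
finger_force: 30.0
```

```bash
python3 s.py 0
```

```text
t 15.05 tcp [ 0.5768 -0.2419  0.1261] w 0.03356182887484338 F [ 1.7307 -0.9037  5.1615] ff 29.997853818931617
tool axes [[0.8943818678991342, 0.15691494710838313, -0.4188779938684163], [0.1740582545417725, -0.9847314938326679, 0.002758456081567863], [-0.41204950964553666, -0.07537628558144624, -0.9080383346383658]]
delta cm [-0.0467 -0.0603  1.1041]
rot needed deg (tool) [ 0.1534 -0.2343 -0.0448]
mouth in seat mm [ 0.6295 -0.7103 11.0445] F seat [-0.7787 -1.1905  5.3319]
```

Rollers contacted at 11 mm with 5 N axial and little side force. Pushing on.

>>> play_rows(deltas=[{"translation": [0, 0, 0.25], "rot": [0, 0, 0], "grip": 1}, {"translation": [0, 0, 0.25], "rot": [0, 0, 0], "grip": 1}])

```text
time: 15.3
tcp_pos: [0.575, -0.2421, 0.122]
ee_rot: [0.973, 0.085, -0.213, 0.02]
force: [2.4, -0.6, 5.0]
gripper_width: 0.0332
finger_force: 30.0
```

```bash
python3 s.py 0
```

```text
t 15.3 tcp [ 0.575  -0.2421  0.122 ] w 0.033187231272324605 F [ 2.4251 -0.6046  4.9643] ff 29.99750958464574
tool axes [[0.894635995841507, 0.15689735938759242, -0.4183415513212571], [0.17395853928416782, -0.9847493055583764, 0.00268920293286095], [-0.4115396233107986, -0.07517994293357855, -0.9082858110890591]]
delta cm [-0.0536 -0.0413  0.6644]
rot needed deg (tool) [ 0.1474 -0.2682 -0.0484]
mouth in seat mm [ 0.7436 -0.5276  6.6478] F seat [-0.0285 -1.0165  5.4641]
```

>>> play_rows(deltas=[{"translation": [-0.03, -0.03, 0.25], "rot": [0, 0, 0], "grip": 1}, {"translation": [0, 0, 0.25], "rot": [0, 0, 0], "grip": 1}])

```text
time: 15.55
tcp_pos: [0.5726, -0.2424, 0.1171]
ee_rot: [0.973, 0.085, -0.213, 0.02]
force: [3.2, -0.7, 6.5]
gripper_width: 0.0337
finger_force: 30.0
```

```bash
python3 s.py 0
```

```text
t 15.55 tcp [ 0.5726 -0.2424  0.1171] w 0.03374406997656586 F [ 3.1614 -0.6828  6.4731] ff 29.999067938547768
tool axes [[0.8946421099510043, 0.15693960258129508, -0.41831262979264744], [0.1740581886320099, -0.984731353063318, 0.0028123414143059536], [-0.4114841941953044, -0.075326777680398, -0.9082987583894019]]
delta cm [-0.0404 -0.0311  0.1178]
rot needed deg (tool) [ 0.1562 -0.27   -0.0461]
mouth in seat mm [ 0.6382 -0.4476  1.1815] F seat [-0.0212 -1.2214  7.1323]
```

>>> play_rows(deltas=[{"translation": [0, 0, 0.2], "rot": [0, 0, 0], "grip": 1}, {"translation": [0, 0, 0.2], "rot": [0, 0, 0], "grip": 1}])

```text
time: 15.8
tcp_pos: [0.5725, -0.2426, 0.1156]
ee_rot: [0.973, 0.085, -0.212, 0.02]
force: [6.9, 1.6, 27.9]
gripper_width: 0.0335
finger_force: 30.0
```

```bash
python3 s.py 0
```

```text
t 15.8 tcp [ 0.5725 -0.2426  0.1156] w 0.03349327202053672 F [ 6.866   1.6041 27.8702] ff 30.02170404070057
tool axes [[0.8956121193438116, 0.15702585713049844, -0.41619924540647424], [0.17432503775965003, -0.9846815057677119, 0.0036212441409244137], [-0.4092550707011251, -0.07579717931073615, -0.9092662287327915]]
delta cm [-0.0856 -0.0415 -0.0277]
rot needed deg (tool) [ 0.2049 -0.4032 -0.0512]
mouth in seat mm [ 1.2162 -0.5993 -0.2679] F seat [-5.3969  0.3874 28.2345]
```

Home on the flange (z ≈ -0.3 mm, 28 N). I'll ease the push slightly, trim the side load and hold.

>>> play_rows(deltas=[{"translation": [-0.05, -0.02, -0.1], "rot": [0, 0, 0], "grip": 1}, {"translation": [0, 0, 0], "rot": [0, 0, 0], "grip": 1}, {"translation": [0, 0, 0], "rot": [0, 0, 0], "grip": 1}, {"translation": [0, 0, 0], "rot": [0, 0, 0], "grip": 1}, {"translation": [0, 0, 0], "rot": [0, 0, 0], "grip": 1}])

```text
time: 16.42
tcp_pos: [0.5722, -0.2425, 0.116]
ee_rot: [0.973, 0.085, -0.212, 0.02]
force: [5.2, -1.1, 12.7]
gripper_width: 0.0334
finger_force: 30.0
```

```bash
python3 s.py 0
```

```text
t 16.425 tcp [ 0.5722 -0.2425  0.116 ] w 0.03340433595305198 F [ 5.2455 -1.0542 12.7076] ff 30.004208713389744
tool axes [[0.8955887280760761, 0.1571049262309448, -0.4162197403980807], [0.17441508756483398, -0.9846655492578871, 0.0036239942625291635], [-0.40926789193977525, -0.0758406108798772, -0.909256836305639]]
delta cm [-0.0477 -0.0294 -0.0058]
rot needed deg (tool) [ 0.2072 -0.4019 -0.0465]
mouth in seat mm [ 0.8352 -0.479  -0.0523] F seat [-0.8541 -1.9491 13.6228]
```

>>> play_rows(deltas=[{"translation": [0, 0, 0.06], "rot": [0, 0, 0], "grip": 1}, {"translation": [0, 0, 0], "rot": [0, 0, 0], "grip": 1}, {"translation": [0, 0, 0], "rot": [0, 0, 0], "grip": 1}, {"translation": [0, 0, 0], "rot": [0, 0, 0], "grip": 1}, {"translation": [0, 0, 0], "rot": [0, 0, 0], "grip": 1}])

```text
time: 17.05
tcp_pos: [0.5722, -0.2425, 0.1159]
ee_rot: [0.973, 0.085, -0.212, 0.02]
force: [5.9, -0.0, 17.0]
gripper_width: 0.0331
finger_force: 30.0
```

Run:
```python
from s import *
st()
T=snap('top','f1');S=snap('scene')
c=lambda im,x,y,w,h:cv2.resize(im[y:y+h,x:x+w,::-1],(400,400),interpolation=cv2.INTER_CUBIC)
cv2.imwrite('pics/f.png',np.hstack([c(T['img'],350,195,80,80),c(T['img'],110,180,90,90)]))
```

```text
t 17.05 tcp [ 0.5722 -0.2425  0.1159] w 0.033139041303164356 F [ 5.86   -0.0192 16.9689] ff 30.0066653592512
tool axes [[0.8958069791160054, 0.1571305047140262, -0.4157401359688195], [0.17449169420280122, -0.9846511983758653, 0.003829646355563966], [-0.4087572688299172, -0.07597382460616262, -0.90947538347853]]
delta cm [-0.0559 -0.0285 -0.0116]
rot needed deg (tool) [ 0.2198 -0.4321 -0.0473]
mouth in seat mm [ 0.9443 -0.4816 -0.1093] F seat [-1.9435 -1.0365 17.8167]
```

View pics/f.png

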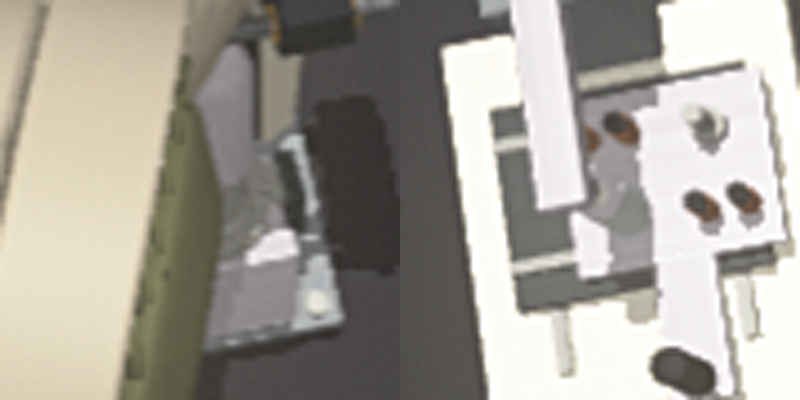

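The cartridge is down between the rollers on the flange, and the vial cap (crop ≈(605,195)) is at the needle beside the arm end. The push is steady at 18 N, so I'm handing in.

```bash
python3 -c "
from station import robot
print(robot.finish_job())"
```

```text
the job is handed in; nothing more can be done
None
```

I handed the job in at 17 s of the 54 s limit; the system gave no verdict. The stud was held under the needle for over 1 s, the tall vial was left within about 1 mm, and the longer cartridge is gripped and pressed home on the nipple at about 18 N.

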